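# Line up four round reference pieces by diameter on the staging board

## Robot

A 7-joint arm with a two-finger parallel gripper is mounted at the origin on a cart in front of the work surface, level with it; the furniture and walls round the work are solid. World frame = base frame: x ahead of the robot, y to its left, z up, the work surface at z = 0. Lengths are in m, angles in rad, forces in N, time in s.
With the tool pointing down it reaches from about 0.4 to 0.85 m from the base axis. Payload 4.5 kg.
Tool frame: the origin (TCP) lies at the very end of the fingers, on their centre line; the grasp point (between the pads) lies 19 mm behind it (r.pinch_z is the distance from the TCP to the grasp point, in m); z points along the fingers, y is the line along which they close (so a half turn about z gives the same grasp; the last joint's range is limited). The gripper opens to 88 mm and grips with 3 to 60 N. Pads are 18 mm wide; open, the fingers measure 123 mm over their backs; the gripper's body (75 mm by 187 mm) begins 45 mm behind the grasp point.
Start: joints at [1.303, 0.689, -0.195, 1.565, 0.157, 0.902, -0.215], TCP at [0.186, -0.597, 0.205] pointing down, gripper open.
Joint ranges: [-3.01, 3.01], [-0.46, 2.08], [-1.47, 1.51], [0.13, 2.56], [-1, 4.14], [0.04, 2.09], [-2.66, 2.66]. Speed limits (rad/s): [2.57, 2.57, 3.14, 3.14, 3.14, 3.14, 3.14].

## Interface

Orientations are given as a unit quaternion [x, y, z, w].
In Python, from plant import r, cams gives the robot as it stands.
- The arm moves only by the shell command python3 -m pendant 'ROWS' [FORCE]. ROWS is JSON, a list of rows, each a list of 3 entries, a list of its own where there are three numbers: the closure, from -1 (fully open) to 1 (shut), then the shift along the tool's x, y, z in mm, then the turn, a rotation vector about the tool's x, y, z in degrees. A call has 1 to 8 rows; each row shifts and turns the commanded pose from where the row before left it, along the tool's axes as they then stand; what a row does not reach is not made up. A row lasts 1/8 s, in which the tool goes at most 62.5 mm and 10.7 degrees, less where a joint would pass 70% of its speed; a pose out of reach is approached as far as the arm can. A call with a gripper value outside its range is refused whole. The fingers move at their own pace and stop on an object; FORCE is the grip in N (left out, the last holds). Time passes only in rows, so rows that do not move let the fingers close. It gives the time, the measured TCP pose, the force, the opening and the grip force at its end, in the units of the state.
- r.get_state(): the state, without advancing time (a new reading comes with each control period).
- cams.snapshot(name): name is "side" or "top"; returns a dict with "img" (384x512x3 uint8, red, green, blue), "camera_matrix" (3x3 intrinsics, pixels), "camera_from_world" (4x4, takes a point from world to camera coordinates). Camera axes: x right, y up, looking along -z (the intrinsics and any distortion apply to the point x, -y, -z); pixel columns grow to the right and rows downward; lengths in m; the calibration is good to about 2 mm. A picture is of the moment at which its call begins. There is no depth.
- r.finish_job(): hands the job in; it is judged then, once.
The state is a dict: "clock": time; "q": joint angles; "qd": joint speeds; "joint_torque": joint torques, N m; "tool_pos": TCP position; "eef_rot": TCP orientation; "contact_force": force on the tool from outside, world axes, zero at the start; "moment": the same for the moment, N m; "opening": opening from 0.0 (shut) to 1.0 (fully open); "finger_force": force on a finger pad.
Only numpy, scipy, OpenCV 4.12 (cv2) and the standard library are available. Lean on these libraries where they do the work, as an engineer would, in place of code of your own. Each camera call takes 0.05 s, during which the arm holds its last target. There are 200 camera calls.

## Task

Set out the four round reference pieces for the diameter check: stand the calibration weight, the brass bush and the two ring gauges upright on the staging board, one centred on each coloured pad, in order of outside diameter, with the smallest on the red end pad and growing along the row to the largest on the blue end pad. Leave the black loupe and the angle bracket where they are.

Things in the scene. Friction and masses are not known exactly. Their poses are not given: they have to be found in the camera images.
- weight_centre (a point): Pale grey metal calibration weight, a small bottle-like shape with a neck and button on top, 18 mm outside diameter, 30 mm high, standing upright on the worktop. This point is at its centre, half-way up, on its axis; z is its axis and points up. Loose, may be gripped across its diameter from above.
- bush_centre (a point): Brass-yellow plain round bush with a hole, 30 mm outside diameter, 26 mm high, standing upright on the worktop. This point is at its centre, half-way up, on its axis; z is its axis and points up. Loose, may be gripped across its diameter from above.
- ring_small_centre (a point): Small steel ring gauge: thick grey ring with a small hole and knurled rim, 40 mm outside diameter, 14 mm high, standing upright on the worktop. This point is at its centre, half-way up, on its axis; z is its axis and points up. Loose, may be gripped across its diameter from above.
- ring_large_centre (a point): Large steel ring gauge: thick grey ring with a hole and knurled rim, 60 mm outside diameter, 18 mm high, standing upright on the worktop. This point is at its centre, half-way up, on its axis; z is its axis and points up. Loose, may be gripped across its diameter from above.
- mark_red: Flat round red pad, 66 mm in diameter and 2 mm thick, fixed on a long aluminium board whose top is 12 mm above the worktop; at one end of the row of four pads (either end); the pads lie in a straight line at 85 mm between centres and the row may be turned by about 12 degrees from the y axis. Origin at the centre of its underside (z = 0.012), so its upper face is 14 mm above the worktop.
- mark_blue: Flat round blue pad, 66 mm in diameter and 2 mm thick, fixed on a long aluminium board whose top is 12 mm above the worktop; at one end of the row of four pads (either end); the pads lie in a straight line at 85 mm between centres and the row may be turned by about 12 degrees from the y axis. Origin at the centre of its underside (z = 0.012), so its upper face is 14 mm above the worktop.
- mark_yellow: Flat round yellow pad, 66 mm in diameter and 2 mm thick, fixed on a long aluminium board whose top is 12 mm above the worktop; one of the two middle pads of the row; it may be the one beside the red pad or the one beside the blue pad. Origin at the centre of its underside (z = 0.012), so its upper face is 14 mm above the worktop.
- mark_green: Flat round green pad, 66 mm in diameter and 2 mm thick, fixed on a long aluminium board whose top is 12 mm above the worktop; one of the two middle pads of the row; it may be the one beside the red pad or the one beside the blue pad. Origin at the centre of its underside (z = 0.012), so its upper face is 14 mm above the worktop.
- loupe_centre (a point): Black round loupe (magnifier barrel), 38 mm in diameter and 30 mm high, standing loose on the worktop; to be left alone. This point is its centre, half-way up.
- angle_centre (a point): Small milled aluminium angle bracket, 28 x 50 mm and 38 mm high, standing loose on the worktop; to be left alone. This point is 19 mm above the centre of its underside.
Things that resemble listed ones, but are neither listed nor needed, are in the scene too. Leave any brown or pink look-alike of the part that bears ring_small_centre alone.

How it is judged:
At the end, for the whole second after the job is handed in: Along the row from the red pad to the blue pad stand the weight, the brass bush, the small ring gauge and the large ring gauge, each with its centre within 15 mm of its pad's centre (horizontally), upright within 0.1 rad, released and at rest (under 0.02 m/s) (horizontal distance between weight_centre and mark_red below 0.015 m and ((horizontal distance between bush_centre and mark_green below 0.015 m and horizontal distance between mark_green and mark_red below 0.12 m) or (horizontal distance between bush_centre and mark_yellow below 0.015 m and horizontal distance between mark_yellow and mark_red below 0.12 m)) and ((horizontal distance between ring_small_centre and mark_green below 0.015 m and horizontal distance between mark_green and mark_blue below 0.12 m) or (horizontal distance between ring_small_centre and mark_yellow below 0.015 m and horizontal distance between mark_yellow and mark_blue below 0.12 m)) and horizontal distance between ring_large_centre and mark_blue below 0.015 m and angle between each of weight_centre, bush_centre, ring_small_centre, ring_large_centre's own z axis and vertical below 0.1 rad and linear speed of each of weight, bush, ring_small, ring_large below 0.02 m/s); the robot touches nothing.
It fails at once if the loupe is moved by more than 20 mm (distance of loupe_centre from where it was at the start of the episode above 0.02 m).
It fails at once if the angle bracket is moved by more than 20 mm (distance of angle_centre from where it was at the start of the episode above 0.02 m).
It also fails if it takes over 99 s, if anything falls off the work surface, if the arm or the gripper's body presses on something with over 40 N, if the wrist force passes 120 N, or if a joint passes its speed limit or range.

## Working session

There is one attempt and no reset: what is moved stays moved. The work goes in short steps, Python scripts to look and compute and a shell command to move; the robot and the scene stay as the last step left them, time stands still between calls to the robot, and variables do not carry over. Pictures are saved under pics/ and viewed, at most 14 in all, crops included, and the job is handed in when it is done.

```bash
ls; mkdir -p pics; python3 - <<'E'
from plant import r,cams
import cv2
s=r.get_state(); print(s['clock'],s['tool_pos'],s['eef_rot'],s['opening'],r.pinch_z)
for n in('top','side'):
    d=cams.snapshot(n); cv2.imwrite(f'pics/{n}0.png',cv2.cvtColor(d['img'],cv2.COLOR_RGB2BGR)); print(d['camera_matrix'],d['camera_from_world'],d.keys())
E
```

```text
pics
0.0 [ 0.18549002 -0.59611441  0.20390455] [ 9.88630639e-01  1.50361584e-01 -2.05381777e-04 -9.00999693e-04] 1.0045834688754696 0.0187
[[377.01014637   0.         259.25179295]
 [  0.         377.01014637 196.01059999]
 [  0.           0.           1.        ]] [[ 0.02190161 -0.99975569 -0.00298104  0.06843939]
 [ 0.9769132   0.0207672   0.21262486 -0.52927348]
 [-0.212511   -0.00756905  0.97712936 -1.12251534]
 [ 0.          0.          0.          1.        ]] dict_keys(['img', 'camera_matrix', 'camera_from_world'])
[[394.35579604   0.         254.52856883]
 [  0.         394.35579604 194.47724179]
 [  0.           0.           1.        ]] [[ 0.98334286 -0.18172997 -0.0033216  -0.509246  ]
 [ 0.11712519  0.61957956  0.77614616 -0.15516822]
 [-0.13899103 -0.76360683  0.63054429 -0.98998648]
 [ 0.          0.          0.          1.        ]] dict_keys(['img', 'camera_matrix', 'camera_from_world'])
```

View pics/top0.png

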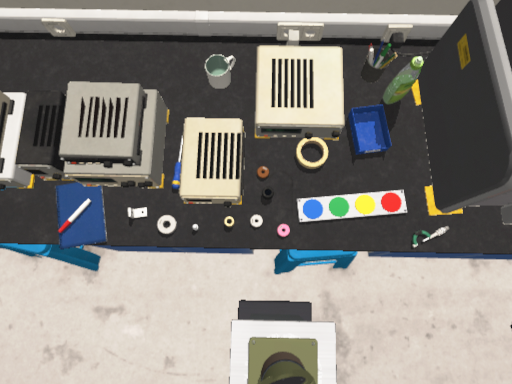

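View pics/side0.png

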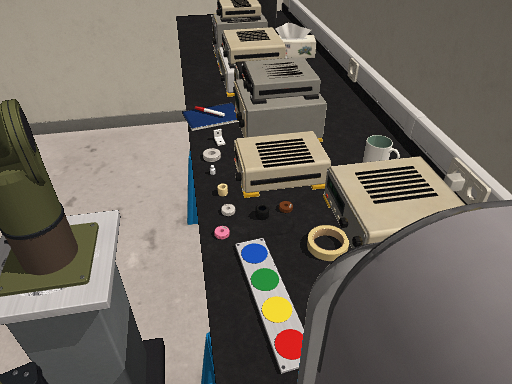

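```bash
cat > h.py <<'E'
import numpy as np,cv2
from plant import r,cams
def ray(d,u,v):
    K,T=d['camera_matrix'],d['camera_from_world']; R,t=T[:3,:3],T[:3,3]
    p=np.linalg.inv(K)@[u,v,1]; return -R.T@t, R.T@(p*[1,-1,-1])
def plane(d,u,v,z):
    c,w=ray(d,u,v); return c+w*(z-c[2])/w[2]
def proj(d,p):
    q=(d['camera_from_world']@np.append(p,1))[:3]*[1,-1,-1]; q=d['camera_matrix']@q; return q[:2]/q[2]
def blob(d,u,v,lo,hi,rad=22):
    hsv=cv2.cvtColor(d['img'],cv2.COLOR_RGB2HSV); m=cv2.inRange(hsv,np.array(lo),np.array(hi))
    w=np.zeros_like(m); cv2.circle(w,(int(u),int(v)),rad,255,-1); m&=w
    cs,_=cv2.findContours(m,cv2.RETR_EXTERNAL,cv2.CHAIN_APPROX_NONE)
    c=max(cs,key=cv2.contourArea); (x,y),(a,b),_=cv2.fitEllipse(c)
    return x,y,a,b
W=([0,0,90],[179,70,255]); Y=([15,60,80],[35,255,255])
E
python3 - <<'E'
from h import *
T=cams.snapshot('top');S=cams.snapshot('side')
L=[('blue',(313,209),(254,253),([100,120,80],[125,255,255]),.014,22),('green',(340,207),(265,279),([50,120,60],[80,255,255]),.014,22),
('yellow',(364,204),(277,309),([25,150,100],[35,255,255]),.014,22),('red',(391,202),(291,344),([0,150,80],[5,255,255]),.014,22),
('large',(167,225),(212,155),W,.018,14),('weight',(195,227),(213,170),W,.02,8),('bush',(229,222),(223,189),Y,.026,11),('small',(257,221),(229,210),W,.014,11),
('angle',(138,213),(219,137),W,.038,14),('pink',(283,230),(222,232),([150,60,90],[175,255,255]),.014,12)]
for n,a,b,(lo,hi),z,rad in L:
    o=[]
    for d,p in((T,a),(S,b)):
        try: e=blob(d,*p,lo,hi,rad); o.append((np.round(e,1),np.round(plane(d,e[0],e[1],z)*1000)[:2]))
        except Exception as ex: o.append(str(ex)[:40])
    print(n,*o)
for n,uv in(('stick',(443,205)),('moncorner',(425,185)),('monTL',(425,75)),('monBR',(465,212)),('boxfront',(212,203)),('loupe',(267,194)),('edge',(250,250))):
    print(n,[np.round(plane(T,*uv,z)[:2],3) for z in(0,.03,.1,.3)])
big=cv2.resize(S['img'][120:384,180:444],None,fx=2.2,fy=2.2,interpolation=cv2.INTER_CUBIC);cv2.imwrite('pics/sc.png',big[:,:,::-1])
E
```

```text
blue (array([312.3, 208.7,  18.1,  19. ]), array([499., -92.])) (array([253.9, 253. ,  18.6,  25.5]), array([499., -95.]))
green (array([338.5, 206.4,  17.5,  18.7]), array([ 508., -176.])) (array([264.5, 279.1,  21.6,  27.2]), array([ 508., -180.]))
yellow (array([364.6, 204.2,  17.7,  18.9]), array([ 517., -260.])) (array([276.7, 309. ,  24.3,  29.1]), array([ 518., -264.]))
red (array([390.6, 201.9,  17.6,  19.2]), array([ 527., -345.])) (array([289. , 343.7,  27.6,  30.4]), array([ 524., -348.]))
large (array([166.3, 223.8,  18.4,  19.5]), array([439., 374.])) (array([211.4, 154.5,  13.2,  17.8]), array([438., 360.]))
weight (array([194.9, 226.5,   5.5,   6.2]), array([432., 282.])) (array([212.3, 170.2,   5.1,   9.7]), array([432., 267.]))
bush (array([228.9, 221. ,  10.1,  10.4]), array([451., 174.])) (array([222.4, 189.1,  10.3,  13.1]), array([451., 158.]))
small (array([256. , 220.2,  12.3,  12.6]), array([457.,  89.])) (array([227.8, 209.4,  11.5,  13.8]), array([456.,  79.]))
angle (array([136.9, 211.9,  10.6,  23.2]), array([472., 465.])) (array([218.6, 136.8,   8.9,  18.
[... 179 characters left out ...]
, array([ 0.517, -0.505]), array([ 0.502, -0.471]), array([ 0.462, -0.373])]
moncorner [array([ 0.589, -0.466]), array([ 0.581, -0.452]), array([ 0.563, -0.421]), array([ 0.512, -0.333])]
monTL [array([ 0.989, -0.494]), array([ 0.971, -0.48 ]), array([ 0.93 , -0.448]), array([ 0.812, -0.354])]
monBR [array([ 0.501, -0.589]), array([ 0.496, -0.573]), array([ 0.483, -0.534]), array([ 0.446, -0.425])]
boxfront [array([0.513, 0.234]), array([0.508, 0.23 ]), array([0.494, 0.221]), array([0.455, 0.194])]
loupe [array([0.547, 0.055]), array([0.541, 0.055]), array([0.525, 0.056]), array([0.48 , 0.059])]
edge [array([0.364, 0.106]), array([0.361, 0.105]), array([0.356, 0.103]), array([0.342, 0.097])]
```

View pics/sc.png

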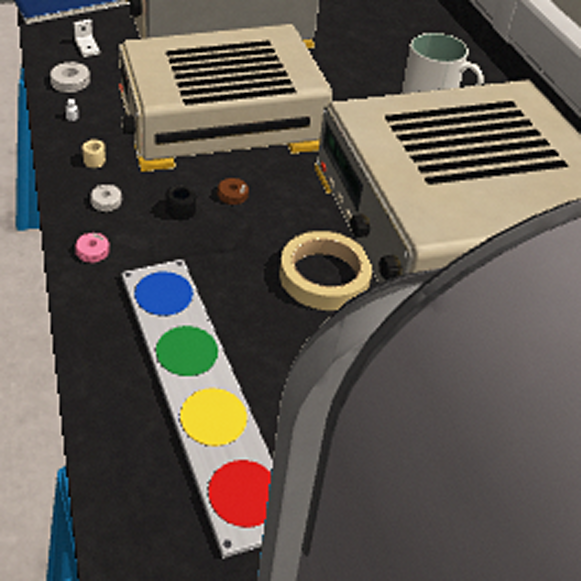

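```bash
python3 -m pendant '[[-1,[0,0,0],[0,0,8.65]],[-1,[0,0,0],[0,0,8.65]],[-1,[30,-40,0],[0,0,0]],[-1,[30,-40,0],[0,0,0]],[-1,[30,-40,0],[0,0,0]]]' 20
python3 -m pendant '[[-1,[30,-45,0],[0,0,0]],[-1,[30,-45,0],[0,0,0]],[-1,[30,-45,0],[0,0,0]],[-1,[30,-45,0],[0,0,0]],[-1,[0,-45,0],[0,0,0]],[-1,[0,-45,0],[0,0,0]],[-1,[0,0,0],[0,0,0]]]'
```

```text
clock: 0.82
tool_pos: [0.2767, -0.4754, 0.2046]
eef_rot: [1.0, -0.0, 0.0, -0.0]
contact_force: [0.7, -0.4, 0.8]
opening: 0.999
finger_force: 0.0
clock: 1.7
tool_pos: [0.3959, -0.2031, 0.2048]
eef_rot: [1.0, 0.003, -0.0, -0.001]
contact_force: [-0.5, -0.2, -0.3]
opening: 1.006
finger_force: 0.0
```

```bash
python3 -m pendant '[[-0.7,[4,-48,0],[0,0,0]],[-0.7,[4,-48,0],[0,0,0]],[-0.7,[4,-48,0],[0,0,0]],[-0.7,[4,-48,0],[0,0,0]],[-0.7,[4,-48,0],[0,0,0]],[-0.7,[4,-48,0],[0,0,0]],[-0.7,[4,-48,0],[0,0,0]],[-0.7,[4,-48,0],[0,0,0]]]'
python3 -m pendant '[[-0.7,[3,-48,25],[0,0,0]],[-0.7,[3,-48,25],[0,0,0]],[-0.7,[3,-48,25],[0,0,0]],[-0.7,[3,-48,25],[0,0,0]],[-0.7,[0,0,30],[0,0,0]],[-0.7,[0,0,0],[0,0,0]]]'
python3 - <<'E'
from h import *
T=cams.snapshot('top');S=cams.snapshot('side')
a=cv2.resize(T['img'][150:290,60:260],None,fx=3,fy=3,interpolation=cv2.INTER_CUBIC);b=cv2.resize(S['img'][90:230,150:300],None,fx=3,fy=3,interpolation=cv2.INTER_CUBIC)
p=r.get_state()['tool_pos'];print(p,proj(T,p),proj(S,p))
cv2.imwrite('pics/p1.png',a[:,:,::-1]);cv2.imwrite('pics/p2.png',b[:,:,::-1])
E
```

```text
clock: 2.7
tool_pos: [0.4289, 0.1779, 0.2048]
eef_rot: [1.0, -0.001, 0.0, 0.0]
contact_force: [0.2, -0.7, -1.2]
opening: 0.851
finger_force: 0.0
clock: 3.45
tool_pos: [0.4394, 0.3675, 0.0726]
eef_rot: [1.0, -0.0, -0.001, 0.002]
contact_force: [0.9, -0.7, 0.6]
opening: 0.851
finger_force: 0.0
[0.4410671  0.36796489 0.07508388] [163.82018585 220.61980452] [210.74939965 138.38919132]
```

View pics/p2.png

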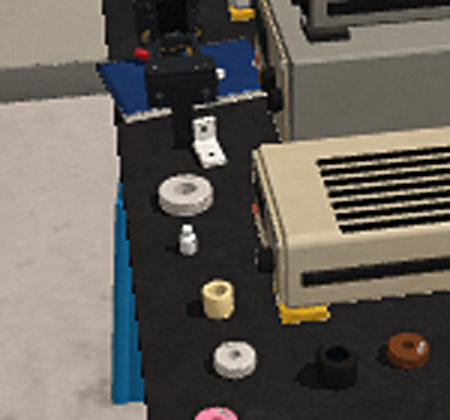

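```bash
python3 - <<'E'
from h import *
S=cams.snapshot('side')
for n,b,(lo,hi),z,rad,R in [('large',(212,155),W,.018,14,30),('weight',(213,170),W,.03,10,5),('bush',(223,189),Y,.026,11,15),('small',(228,210),W,.014,11,20)]:
    hsv=cv2.cvtColor(S['img'],cv2.COLOR_RGB2HSV); m=cv2.inRange(hsv,np.array(lo),np.array(hi)); w=np.zeros_like(m); cv2.circle(w,b,rad,255,-1); m&=w
    ys,xs=np.nonzero(m); t,bo=ys.min(),ys.max()+1; u=xs.mean()+.5-.5
    f=plane(S,u,t-.5,z)*1000; g=plane(S,u,bo-.5,0)*1000
    print(n,t,bo,'far',f[:2],'->',f[1]-R,'near',g[:2],'->',g[1]+(9 if n=='weight' else R))
E
```

```text
large 142 170 far [447.65946491 442.1544676 ] -> 412.1544676003707 near [432.22564243 299.45162345] -> 329.4516234533241
weight 160 175 far [437.0791449  312.05442578] -> 307.0544257793153 near [430.92048792 271.78894804] -> 280.7889480413921
bush 183 196 far [455.14499272 189.75990204] -> 174.75990204381665 near [450.1896133  160.41875801] -> 175.41875800960747
small 204 216 far [459.64910925 104.4741169 ] -> 84.47411690176256 near [454.4044412   69.36957182] -> 89.36957182214331
```

```bash
python3 -m pendant '[[-0.7,[0,-4,25],[0,0,0]],[-0.7,[0,0,25],[0,0,0]],[-0.7,[0,0,19],[0,0,0]],[-0.7,[0,0,0],[0,0,0]],[1,[0,0,0],[0,0,0]],[1,[0,0,0],[0,0,0]],[1,[0,0,0],[0,0,0]]]' 25; python3 -m pendant '[[1,[0,0,0],[0,0,0]],[1,[0,0,0],[0,0,0]]]'
```

```text
clock: 4.47
tool_pos: [0.4402, 0.3735, 0.0063]
eef_rot: [1.0, -0.0, 0.0, -0.0]
contact_force: [-0.3, 0.9, 0.2]
opening: 0.532
finger_force: 0.0
clock: 4.72
tool_pos: [0.44, 0.3732, 0.0058]
eef_rot: [1.0, -0.0, 0.0, -0.0]
contact_force: [0.1, -0.4, 0.8]
opening: 0.311
finger_force: 0.0
```

```bash
python3 - <<'E'
from h import *
T=cams.snapshot('top');S=cams.snapshot('side')
a=cv2.resize(T['img'][170:270,110:230],None,fx=4,fy=4,interpolation=cv2.INTER_CUBIC);b=cv2.resize(S['img'][90:190,170:260],None,fx=4,fy=4,interpolation=cv2.INTER_CUBIC)
p=r.get_state()['tool_pos'];print(p,proj(T,p),proj(S,p))
cv2.imwrite('pics/g1.png',np.hstack([a,b])[:,:790,::-1])
E
```

```text
[0.4398972  0.37317084 0.00568144] [167.57685965 224.15554442] [211.76020328 155.41950088]
```

View pics/g1.png

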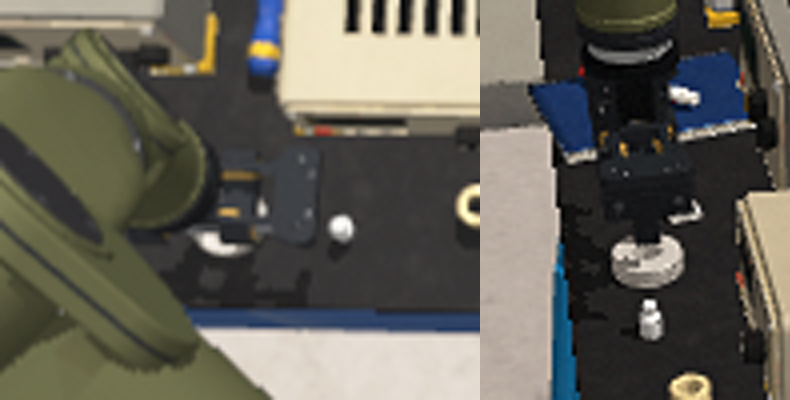

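```bash
python3 - <<'E'
from h import *
S=cams.snapshot('side')
b=cv2.resize(S['img'][110:180,180:250],None,fx=8,fy=8,interpolation=cv2.INTER_CUBIC)
b=cv2.convertScaleAbs(b,alpha=2.0,beta=25)
for dy in(-.0135,.0135):
    for z in (.005,.055): 
        q=(proj(S,[.44,.373+dy,z])-[180,110])*8; cv2.circle(b,(int(q[0]),int(q[1])),3,(255,0,0),-1)
cv2.imwrite('pics/g2.png',b[:,:,::-1])
E
```

```text
(no output)
```

View pics/g2.png

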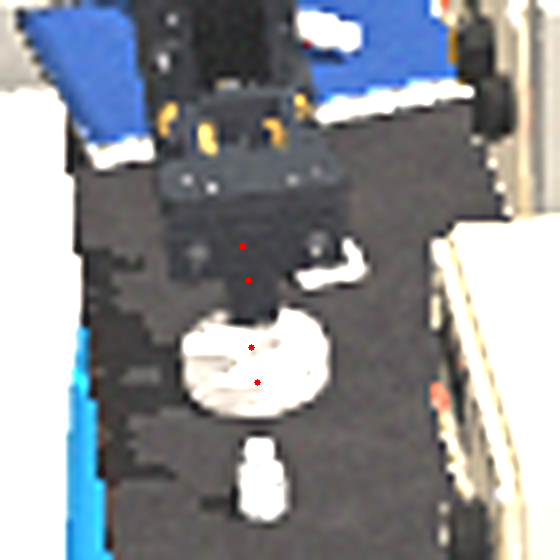

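```bash
python3 -m pendant '[[-0.7,[0,0,0],[0,0,0]],[-0.7,[0,0,0],[0,0,0]],[-0.7,[0,0,0],[0,0,0]],[-0.7,[0,0,0],[0,0,0]],[-0.7,[0,0,0],[0,0,0]],[-0.7,[0,0,0],[0,0,0]]]'; python3 - <<'E'
from h import *
S=cams.snapshot('side');T=cams.snapshot('top')
s=r.get_state();print(s['tool_pos'],s['opening'],s['contact_force'])
def dr(D,x0,y0,n):
    b=cv2.resize(D['img'][y0:y0+n,x0:x0+n],None,fx=390/n,fy=390/n,interpolation=cv2.INTER_CUBIC); b=cv2.convertScaleAbs(b,alpha=1.6,beta=30)
    for dy in(-.0375,.0375):
        for z in (.006,.056):
            q=(proj(D,[.44,.373+dy,z])-[x0,y0])*390/n; cv2.circle(b,(int(q[0]),int(q[1])),3,(255,0,0) if z<.05 else (0,255,0),-1)
    return b
cv2.imwrite('pics/g3.png',np.hstack([dr(S,180,105,70),dr(T,125,180,80)])[:,:,::-1])
E
```

```text
clock: 5.62
tool_pos: [0.4399, 0.3732, 0.0057]
eef_rot: [1.0, -0.0, 0.0, 0.0]
contact_force: [-0.3, 0.2, 0.2]
opening: 0.825
finger_force: 0.0
[0.43993867 0.37319463 0.00570257] 0.8485764958220774 [-0.32557236 -0.19333462  0.63785505]
```

View pics/g3.png

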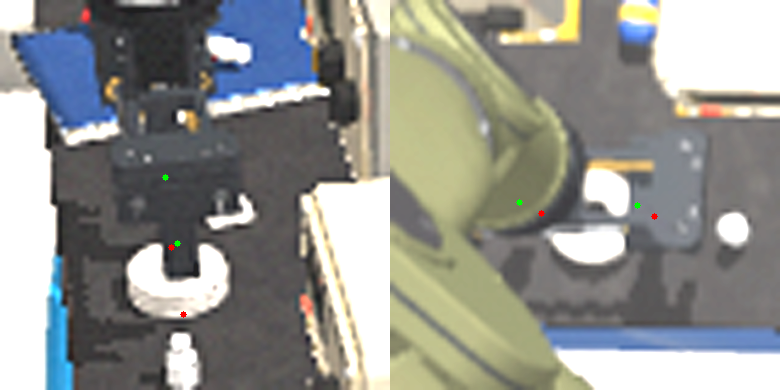

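```bash
python3 -m pendant '[[-0.7,[0,0,3],[0,0,0]],[-0.7,[0,0,3],[0,0,0]],[-0.7,[0,0,0],[0,0,0]]]';python3 -m pendant '[[-0.7,[0,0,3],[0,0,0]],[-0.7,[0,0,0],[0,0,0]]]'
```

```text
clock: 6.1
tool_pos: [0.4397, 0.373, -0.0007]
eef_rot: [1.0, -0.0, -0.0, 0.0]
contact_force: [-0.4, 0.3, 0.4]
opening: 0.85
finger_force: 0.0
clock: 6.35
tool_pos: [0.4398, 0.3731, -0.0036]
eef_rot: [1.0, -0.0, -0.0, 0.0]
contact_force: [-1.1, -0.2, -0.9]
opening: 0.855
finger_force: 0.0
```

```bash
for i in 1 2 3 4; do python3 -m pendant '[[-0.7,[0,0,2],[0,0,0]],[-0.7,[0,0,2],[0,0,0]],[-0.7,[0,0,0],[0,0,0]]]' | egrep 'tool_pos|contact'; done
```

```text
tool_pos: [0.4398, 0.3731, -0.0075]
contact_force: [-0.1, -0.3, -1.0]
tool_pos: [0.4398, 0.3731, -0.0115]
contact_force: [-0.5, -0.2, -0.2]
tool_pos: [0.4398, 0.3731, -0.0155]
contact_force: [-0.4, 0.9, -0.6]
tool_pos: [0.4398, 0.3731, -0.0195]
contact_force: [-0.8, -0.1, -0.2]
```

```bash
python3 -m pendant '[[1,[0,0,0],[0,0,0]],[1,[0,0,0],[0,0,0]],[1,[0,0,0],[0,0,0]],[1,[0,0,0],[0,0,0]]]' 25
```

```text
clock: 8.35
tool_pos: [0.4401, 0.3736, -0.0193]
eef_rot: [1.0, 0.0, 0.0, -0.0]
contact_force: [-0.3, 2.3, -0.2]
opening: 0.628
finger_force: 24.9
```

```bash
python3 -m pendant '[[1,[0,0,-20],[0,0,0]],[1,[0,0,-40],[0,0,0]],[1,[0,0,-40],[0,0,0]],[1,[0,0,-30],[0,0,0]],[1,[0,0,0],[0,0,0]]]'; python3 - <<'E'
from h import *
S=cams.snapshot('side');T=cams.snapshot('top')
def dr(D,x0,y0,n):
    b=cv2.resize(D['img'][y0:y0+n,x0:x0+n],None,fx=390/n,fy=390/n,interpolation=cv2.INTER_CUBIC); return cv2.convertScaleAbs(b,alpha=1.3,beta=20)
cv2.imwrite('pics/g4.png',np.hstack([dr(S,170,80,90),dr(T,110,170,90)])[:,:,::-1])
E
```

```text
clock: 8.98
tool_pos: [0.4412, 0.3738, 0.1135]
eef_rot: [1.0, -0.0, 0.002, -0.002]
contact_force: [0.4, -0.1, -3.6]
opening: 0.626
finger_force: 24.8
```

View pics/g4.png

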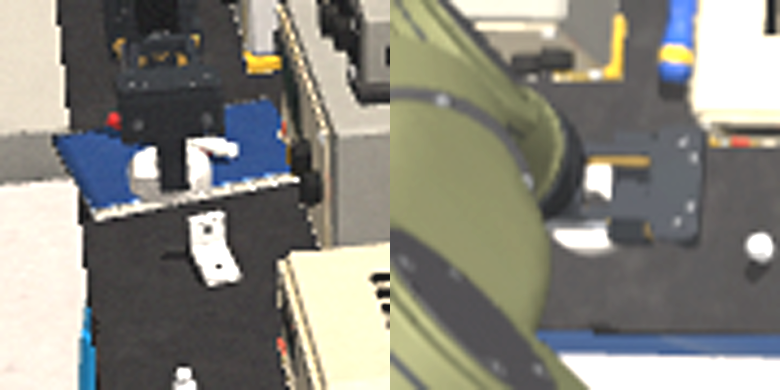

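```bash
python3 -m pendant '[[1,[0,46.7,0],[0,0,0]],[1,[0,46.7,0],[0,0,0]],[1,[0,46.7,0],[0,0,0]],[1,[0,46.7,0],[0,0,0]],[1,[0,46.7,0],[0,0,0]],[1,[12,46.7,0],[0,0,0]],[1,[12,46.7,0],[0,0,0]],[1,[12,46.7,0],[0,0,0]]]'; python3 -m pendant '[[1,[12,46.7,0],[0,0,0]],[1,[11,46.7,0],[0,0,0]],[1,[0,0,20],[0,0,0]],[1,[0,0,40],[0,0,0]],[1,[0,0,40],[0,0,0]],[1,[0,0,0],[0,0,0]],[1,[0,0,0],[0,0,0]]]'
```

```text
clock: 10.07
tool_pos: [0.4749, -0.002, 0.1093]
eef_rot: [1.0, 0.0, -0.002, 0.0]
contact_force: [1.6, -0.3, -2.9]
opening: 0.632
finger_force: 24.8
clock: 10.95
tool_pos: [0.4987, -0.0938, 0.011]
eef_rot: [1.0, -0.0, -0.0, 0.0]
contact_force: [0.1, -0.0, -2.8]
opening: 0.629
finger_force: 24.8
```

```bash
python3 -m pendant '[[1,[0,0,6],[0,0,0]],[1,[0,0,6],[0,0,0]],[1,[0,0,2],[0,0,0]],[1,[0,0,1.5],[0,0,0]],[1,[0,0,0],[0,0,0]],[1,[0,0,0],[0,0,0]]]'
```

```text
clock: 11.7
tool_pos: [0.499, -0.0938, -0.0047]
eef_rot: [1.0, -0.0, 0.0, 0.0]
contact_force: [0.4, 0.0, -2.8]
opening: 0.63
finger_force: 24.8
```

```bash
python3 -m pendant '[[1,[0,0,1],[0,0,0]],[1,[0,0,0],[0,0,0]],[-0.65,[0,0,0],[0,0,0]],[-0.65,[0,0,0],[0,0,0]],[-0.65,[0,0,0],[0,0,0]],[-0.65,[0,0,0],[0,0,0]],[-0.65,[0,0,0],[0,0,0]]]'; python3 -m pendant '[[-0.65,[0,0,-10],[0,0,0]],[-0.65,[0,0,-30],[0,0,0]],[-0.65,[0,0,-40],[0,0,0]],[-0.65,[0,0,-30],[0,0,0]],[-0.65,[-14,-45,0],[0,0,0]],[-0.65,[-14,-46,0],[0,0,0]],[-0.5,[-14,-46,0],[0,0,0]],[-0.3,[0,-46,0],[0,0,0]]]'; python3 - <<'E'
from h import *
T=cams.snapshot('top');S=cams.snapshot('side')
def dr(D,x0,y0,n):
    b=cv2.resize(D['img'][y0:y0+n,x0:x0+n],None,fx=390/n,fy=390/n,interpolation=cv2.INTER_CUBIC); return cv2.convertScaleAbs(b,alpha=1.3,beta=20)
cv2.imwrite('pics/g5.png',np.hstack([dr(S,190,170,120),dr(T,220,150,110)])[:,:,::-1])
E
```

```text
clock: 12.58
tool_pos: [0.4989, -0.0938, -0.0058]
eef_rot: [1.0, -0.0, 0.0, 0.0]
contact_force: [-0.7, 0.5, -0.0]
opening: 0.824
finger_force: 0.0
clock: 13.58
tool_pos: [0.4555, 0.0902, 0.1049]
eef_rot: [1.0, -0.0, -0.0, 0.0]
contact_force: [1.0, 0.8, -0.5]
opening: 0.666
finger_force: 0.0
```

View pics/g5.png

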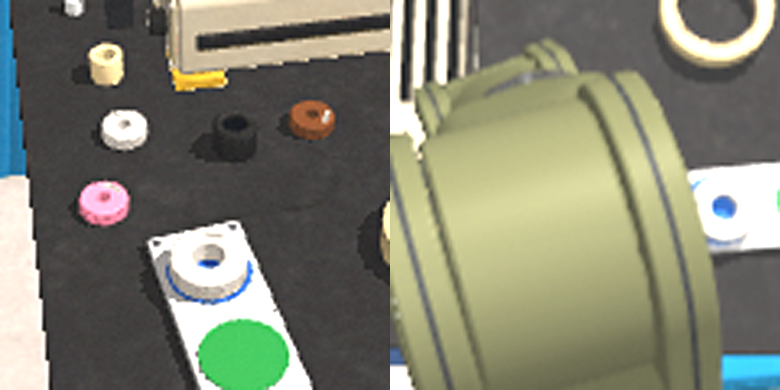

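```bash
python3 -m pendant '[[-0.3,[1,0,30],[0,0,0]],[-0.3,[0,0,40],[0,0,0]],[-0.3,[0,0,40],[0,0,0]],[-0.3,[0,0,10],[0,0,0]],[-0.3,[0,0,2],[0,0,0]],[-0.3,[0,0,2],[0,0,0]],[-0.3,[0,0,0],[0,0,0]]]' ; python3 -m pendant '[[-0.3,[0,0,2],[0,0,0]],[-0.3,[0,0,0],[0,0,0]]]' ; python3 -m pendant '[[1,[0,0,0],[0,0,0]],[1,[0,0,0],[0,0,0]],[1,[0,0,0],[0,0,0]],[1,[0,0,0],[0,0,0]]]' 25
```

```text
clock: 14.55
tool_pos: [0.4591, 0.0893, -0.0184]
eef_rot: [1.0, -0.0, 0.001, -0.0]
contact_force: [-0.6, 0.5, 0.3]
opening: 0.651
finger_force: 0.0
clock: 14.8
tool_pos: [0.459, 0.0894, -0.0209]
eef_rot: [1.0, 0.0, -0.001, 0.0]
contact_force: [-0.1, 0.5, -0.2]
opening: 0.649
finger_force: 0.0
clock: 15.3
tool_pos: [0.4587, 0.0893, -0.0211]
eef_rot: [1.0, -0.0, -0.001, 0.0]
contact_force: [-0.5, -1.3, -0.8]
opening: 0.387
finger_force: 23.9
```

```bash
python3 -m pendant '[[1,[0,0,-30],[0,0,0]],[1,[0,0,-50],[0,0,0]],[1,[0,0,-50],[0,0,0]],[1,[8,44.5,0],[0,0,0]],[1,[8,44.5,0],[0,0,0]],[1,[8,44.5,0],[0,0,0]],[1,[8,44.5,0],[0,0,0]],[1,[8,44.5,0],[0,0,0]]]' ; python3 -m pendant '[[1,[9,44.5,0],[0,0,0]],[1,[0,0,30],[0,0,0]],[1,[0,0,40],[0,0,0]],[1,[0,0,30],[0,0,0]],[1,[0,0,10],[0,0,0]],[1,[0,0,4],[0,0,0]],[1,[0,0,0],[0,0,0]],[1,[0,0,0],[0,0,0]]]'
```

```text
clock: 16.3
tool_pos: [0.4985, -0.1346, 0.1087]
eef_rot: [1.0, -0.0, -0.001, 0.0]
contact_force: [0.7, 0.1, -1.7]
opening: 0.39
finger_force: 23.7
clock: 17.3
tool_pos: [0.5085, -0.1779, -0.0041]
eef_rot: [1.0, -0.0, 0.0, 0.0]
contact_force: [-0.4, -0.2, -1.6]
opening: 0.386
finger_force: 23.7
```

```bash
python3 -m pendant '[[1,[0,0,2.8],[0,0,0]],[1,[0,0,0],[0,0,0]],[-0.3,[0,0,0],[0,0,0]],[-0.3,[0,0,0],[0,0,0]],[-0.3,[0,0,0],[0,0,0]],[-0.3,[0,0,0],[0,0,0]],[-0.3,[0,0,0],[0,0,0]]]'; python3 -m pendant '[[-0.3,[0,0,-10],[0,0,0]],[-0.3,[0,0,-30],[0,0,0]],[-0.3,[0,0,-40],[0,0,0]],[-0.3,[0,0,-30],[0,0,0]],[-0.3,[-14,-44,0],[0,0,0]],[-0.3,[-14,-44,0],[0,0,0]],[-0.3,[-14,-44,0],[0,0,0]],[-0.3,[-14,-44,0],[0,0,0]]]';  python3 -m pendant '[[-0.3,[-2,-44,0],[0,0,0]],[-0.3,[0,-44,0],[0,0,0]],[-0.3,[0,-44,0],[0,0,0]],[-0.3,[0,-44,0],[0,0,0]],[-0.3,[0,0,30],[0,0,0]],[-0.3,[0,0,0],[0,0,0]]]'
```

```text
clock: 18.18
tool_pos: [0.5077, -0.1776, -0.0079]
eef_rot: [1.0, -0.0, -0.001, 0.0]
contact_force: [0.4, 0.1, 0.9]
opening: 0.647
finger_force: 0.0
clock: 19.18
tool_pos: [0.4517, -0.0003, 0.1029]
eef_rot: [1.0, -0.0, -0.0, 0.0]
contact_force: [0.7, 1.1, -0.3]
opening: 0.65
finger_force: 0.0
clock: 19.92
tool_pos: [0.4485, 0.1742, 0.0715]
eef_rot: [1.0, 0.001, -0.002, 0.001]
contact_force: [-0.3, -0.4, -0.8]
opening: 0.651
finger_force: 0.0
```

```bash
python3 -m pendant '[[-0.3,[2,0,30],[0,0,0]],[-0.3,[0,0,40],[0,0,0]],[-0.3,[0,0,16],[0,0,0]],[-0.3,[0,0,4],[0,0,0]],[-0.3,[0,0,0],[0,0,0]]]';  python3 -m pendant '[[1,[0,0,0],[0,0,0]],[1,[0,0,0],[0,0,0]],[1,[0,0,0],[0,0,0]],[1,[0,0,0],[0,0,0]],[1,[0,0,0],[0,0,0]]]' 25
```

```text
clock: 20.55
tool_pos: [0.4523, 0.1743, -0.017]
eef_rot: [1.0, -0.0, -0.0, 0.0]
contact_force: [-0.3, 0.4, -0.2]
opening: 0.648
finger_force: 0.0
clock: 21.18
tool_pos: [0.452, 0.1746, -0.0176]
eef_rot: [1.0, -0.0, -0.001, 0.0]
contact_force: [-0.1, 0.4, 6.0]
opening: 0.322
finger_force: 25.0
```

```bash
python3 -m pendant '[[1,[0,0,-20],[0,0,0]],[1,[0,0,-40],[0,0,0]],[1,[0,0,-30],[0,0,0]],[1,[0,0,-40],[0,0,0]],[1,[0,0,0],[0,0,0]]]'; python3 - <<'E'
from h import *
T=cams.snapshot('top');S=cams.snapshot('side')
def dr(D,x0,y0,n):
    b=cv2.resize(D['img'][y0:y0+n,x0:x0+n],None,fx=390/n,fy=390/n,interpolation=cv2.INTER_CUBIC); return cv2.convertScaleAbs(b,alpha=1.4,beta=20)
cv2.imwrite('pics/g6.png',np.hstack([dr(S,185,125,70),dr(S,220,220,100)])[:,:,::-1])
E
```

```text
clock: 21.8
tool_pos: [0.4535, 0.1749, 0.1141]
eef_rot: [1.0, -0.0, 0.001, -0.001]
contact_force: [-0.4, -0.4, -1.4]
opening: 0.325
finger_force: 25.0
```

View pics/g6.png

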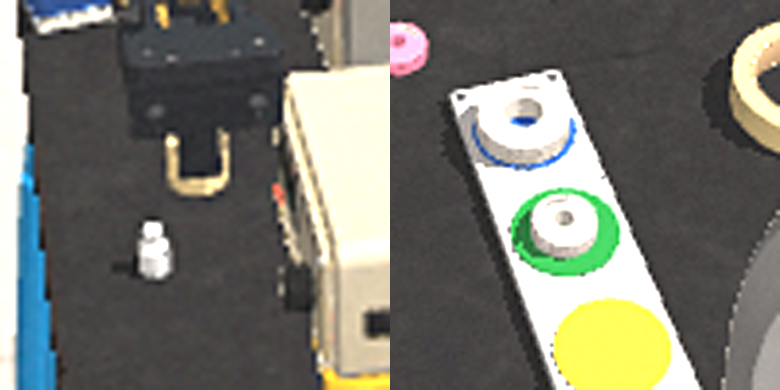

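```bash
python3 -m pendant '[[1,[0,43.6,0],[0,0,0]],[1,[0,43.6,0],[0,0,0]],[1,[0,43.6,0],[0,0,0]],[1,[0,43.6,0],[0,0,0]],[1,[10,43.6,0],[0,0,0]],[1,[10,43.6,0],[0,0,0]],[1,[10,43.6,0],[0,0,0]],[1,[10,43.6,0],[0,0,0]]]'; python3 -m pendant '[[1,[12,43.6,0],[0,0,0]],[1,[13,43.6,0],[0,0,0]],[1,[0,0,20],[0,0,0]],[1,[0,0,40],[0,0,0]],[1,[0,0,40],[0,0,0]],[1,[0,0,10],[0,0,0]],[1,[0,0,0],[0,0,0]],[1,[0,0,0],[0,0,0]]]'
```

```text
clock: 22.9
tool_pos: [0.4909, -0.1754, 0.1103]
eef_rot: [1.0, -0.0, -0.003, -0.0]
contact_force: [0.9, 0.8, -1.4]
opening: 0.328
finger_force: 25.0
clock: 23.9
tool_pos: [0.5176, -0.262, 0.0032]
eef_rot: [1.0, -0.0, 0.0, 0.001]
contact_force: [0.8, 0.1, -1.1]
opening: 0.323
finger_force: 25.0
```

```bash
python3 -m pendant '[[1,[0,0,3],[0,0,0]],[1,[0,0,2],[0,0,0]],[1,[0,0,1],[0,0,0]],[1,[0,0,0],[0,0,0]],[1,[0,0,0],[0,0,0]]]'
```

```text
clock: 24.52
tool_pos: [0.5168, -0.2618, -0.0035]
eef_rot: [1.0, -0.0, -0.001, 0.0]
contact_force: [-0.4, 0.6, 4.4]
opening: 0.326
finger_force: 25.0
```

```bash
python3 -m pendant '[[-0.3,[0,0,0],[0,0,0]],[-0.3,[0,0,0],[0,0,0]],[-0.3,[0,0,0],[0,0,0]],[-0.3,[0,0,0],[0,0,0]],[-0.3,[0,0,-10],[0,0,0]],[-0.3,[0,0,-30],[0,0,0]],[-0.3,[0,0,-40],[0,0,0]],[-0.3,[0,0,-30],[0,0,0]]]'; python3 -m pendant '[[-0.3,[-14,-45.3,0],[0,0,0]],[-0.3,[-14,-45.3,0],[0,0,0]],[-0.3,[-14,-45.3,0],[0,0,0]],[-0.3,[-14,-45.3,0],[0,0,0]],[-0.3,[-14,-45.3,0],[0,0,0]],[-0.3,[-15,-45.3,0],[0,0,0]],[-0.3,[0,-45.3,0],[0,0,0]],[-0.3,[0,-45.3,0],[0,0,0]]]';  python3 -m pendant '[[-0.3,[0,-45.3,0],[0,0,0]],[-0.3,[0,-45.3,0],[0,0,0]],[-0.3,[0,-45.3,0],[0,0,0]],[-0.3,[0,-45.3,0],[0,0,0]],[-0.3,[0,0,30],[0,0,0]],[-0.3,[0,0,0],[0,0,0]]]'
python3 - <<'E'
from h import *
S=cams.snapshot('side');T=cams.snapshot('top')
def dr(D,x0,y0,n):
    b=cv2.resize(D['img'][y0:y0+n,x0:x0+n],None,fx=390/n,fy=390/n,interpolation=cv2.INTER_CUBIC); return cv2.convertScaleAbs(b,alpha=1.4,beta=20)
cv2.imwrite('pics/g7.png',np.hstack([dr(S,185,125,70),dr(S,220,230,120)])[:,:,::-1])
E
```

```text
clock: 25.52
tool_pos: [0.5173, -0.2618, 0.1084]
eef_rot: [1.0, -0.0, -0.0, 0.001]
contact_force: [-0.0, -0.3, 0.2]
opening: 0.654
finger_force: 0.0
clock: 26.52
tool_pos: [0.432, 0.1024, 0.1069]
eef_rot: [1.0, 0.0, -0.0, 0.0]
contact_force: [0.1, 0.9, -0.4]
opening: 0.649
finger_force: 0.0
clock: 27.28
tool_pos: [0.4305, 0.2816, 0.0753]
eef_rot: [1.0, 0.0, -0.002, 0.001]
contact_force: [-0.3, 0.9, -1.1]
opening: 0.651
finger_force: 0.0
```

View pics/g7.png

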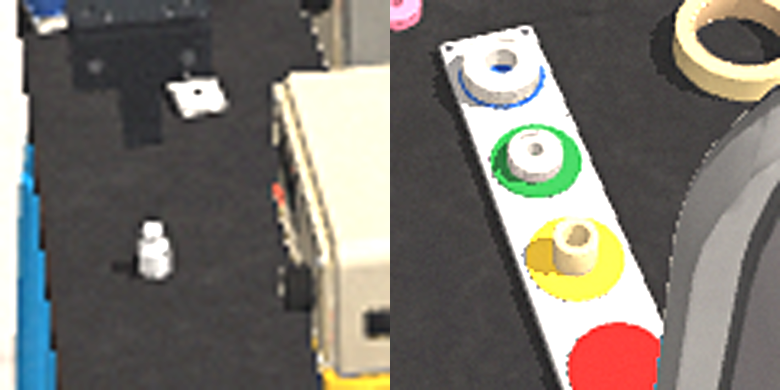

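```bash
python3 -m pendant '[[-0.3,[1,0,30],[0,0,0]],[-0.3,[0,0,40],[0,0,0]],[-0.3,[0,0,20],[0,0,0]],[-0.3,[0,0,4],[0,0,0]],[-0.3,[0,0,2],[0,0,0]],[-0.3,[0,0,0],[0,0,0]]]';  python3 -m pendant '[[1,[0,0,0],[0,0,0]],[1,[0,0,0],[0,0,0]],[1,[0,0,0],[0,0,0]],[1,[0,0,0],[0,0,0]],[1,[0,0,0],[0,0,0]],[1,[0,0,0],[0,0,0]]]' 15
```

```text
clock: 28.12
tool_pos: [0.4335, 0.2822, -0.0189]
eef_rot: [1.0, -0.0, -0.0, -0.0]
contact_force: [0.2, 0.2, -0.9]
opening: 0.646
finger_force: 0.0
clock: 28.88
tool_pos: [0.4328, 0.282, -0.0199]
eef_rot: [1.0, -0.0, -0.001, 0.0]
contact_force: [-0.4, 0.6, 0.3]
opening: 0.179
finger_force: 15.0
```

```bash
python3 -m pendant '[[1,[0,0,-20],[0,0,0]],[1,[0,0,-50],[0,0,0]],[1,[0,0,-60],[0,0,0]],[1,[0,44.9,0],[0,0,0]],[1,[0,44.9,0],[0,0,0]],[1,[0,44.9,0],[0,0,0]],[1,[0,44.9,0],[0,0,0]],[1,[0,44.9,0],[0,0,0]]]'; python3 -m pendant '[[1,[10,44.9,0],[0,0,0]],[1,[10,44.9,0],[0,0,0]],[1,[10,44.9,0],[0,0,0]],[1,[10,44.9,0],[0,0,0]],[1,[10,44.9,0],[0,0,0]],[1,[0,0,0],[0,0,0]]]';python3 -c "
from plant import r;s=r.get_state();print(s['q'])"
```

```text
clock: 29.88
tool_pos: [0.4328, 0.056, 0.1102]
eef_rot: [1.0, -0.0, -0.001, 0.0]
contact_force: [0.6, -0.3, 1.2]
opening: 0.179
finger_force: 15.0
clock: 30.62
tool_pos: [0.4827, -0.1719, 0.11]
eef_rot: [1.0, -0.004, -0.001, 0.001]
contact_force: [0.6, 0.7, -0.6]
opening: 0.181
finger_force: 15.0
[ 0.36968614  0.69597267 -0.19432489  1.99068353  0.27800463  0.48078338
 -1.60694156]
```

```bash
python3 -m pendant '[[1,[0,0,0],[0,0,10]],[1,[0,0,0],[0,0,10]],[1,[0,0,0],[0,0,10]],[1,[0,0,0],[0,0,10]],[1,[0,0,0],[0,0,10]],[1,[0,0,0],[0,0,10]],[1,[0,0,0],[0,0,0]]]'; python3 -m pendant '[[1,[43.2,12.6,0],[0,0,0]],[1,[43.2,12.6,0],[0,0,0]],[1,[43.2,12.6,0],[0,0,0]],[1,[43.2,12.6,0],[0,0,0]],[1,[0,0,0],[0,0,0]],[1,[0,0,0],[0,0,0]]]'
```

```text
clock: 31.5
tool_pos: [0.4826, -0.1655, 0.11]
eef_rot: [0.867, -0.499, -0.001, 0.001]
contact_force: [-0.9, 0.4, -0.7]
opening: 0.179
finger_force: 15.0
clock: 32.25
tool_pos: [0.5253, -0.3401, 0.1097]
eef_rot: [0.867, -0.499, -0.002, -0.0]
contact_force: [0.1, 1.0, -0.5]
opening: 0.182
finger_force: 15.0
```

```bash
python3 -m pendant '[[1,[5,3,20],[0,0,0]],[1,[0,0,40],[0,0,0]],[1,[0,0,40],[0,0,0]],[1,[0,0,8],[0,0,0]],[1,[0,0,4],[0,0,0]],[1,[0,0,2],[0,0,0]],[1,[0,0,0],[0,0,0]],[1,[0,0,0],[0,0,0]]]'
python3 - <<'E'
from h import *
S=cams.snapshot('side');T=cams.snapshot('top')
def dr(D,x0,y0,n):
    b=cv2.resize(D['img'][y0:y0+n,x0:x0+n],None,fx=390/n,fy=390/n,interpolation=cv2.INTER_CUBIC); return cv2.convertScaleAbs(b,alpha=1.2,beta=20)
cv2.imwrite('pics/g8.png',np.hstack([dr(S,210,264,120),dr(T,330,130,120)])[:,:,::-1])
E
```

```text
clock: 33.25
tool_pos: [0.5259, -0.3481, -0.003]
eef_rot: [0.866, -0.5, 0.0, 0.001]
contact_force: [0.3, -0.5, -0.3]
opening: 0.178
finger_force: 15.0
```

View pics/g8.png

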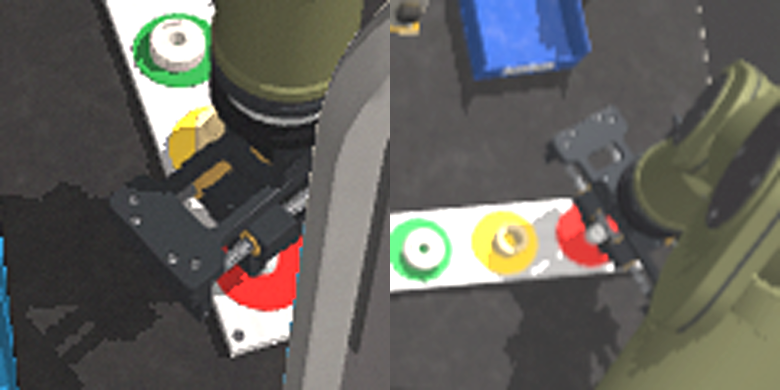

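Weight is held over the red pad (side crop about (270,265); top crop about (600,235)), with the bush undisturbed. I'll lower the last 3 mm and release.

```bash
python3 -m pendant '[[1,[0,0,2],[0,0,0]],[1,[0,0,0.8],[0,0,0]],[1,[0,0,0],[0,0,0]],[1,[0,0,0],[0,0,0]]]'; python3 -m pendant '[[-0.2,[0,0,0],[0,0,0]],[-0.2,[0,0,0],[0,0,0]],[-0.2,[0,0,0],[0,0,0]],[-0.2,[0,0,0],[0,0,0]],[-0.2,[0,0,0],[0,0,0]],[-0.2,[0,0,-10],[0,0,0]],[-0.2,[0,0,-30],[0,0,0]],[-0.2,[0,0,-50],[0,0,0]]]'; python3 -m pendant '[[-0.2,[0,0,-40],[0,0,0]],[-0.2,[-45,0,0],[0,0,0]],[-0.2,[-45,0,0],[0,0,0]],[-0.2,[-45,40,0],[0,0,0]],[-0.2,[-45,40,0],[0,0,0]],[-0.2,[-45,40,0],[0,0,0]],[-0.2,[-45,0,0],[0,0,0]],[-0.2,[0,0,0],[0,0,0]]]'
python3 - <<'E'
from h import *
S=cams.snapshot('side');T=cams.snapshot('top')
def dr(D,x0,y0,n):
    b=cv2.resize(D['img'][y0:y0+n,x0:x0+n],None,fx=390/n,fy=390/n,interpolation=cv2.INTER_CUBIC); return cv2.convertScaleAbs(b,alpha=1.2,beta=20)
cv2.imwrite('pics/g9.png',np.hstack([dr(S,210,244,130),dr(T,290,140,120)])[:,:,::-1])
E
```

```text
clock: 33.85
tool_pos: [0.5258, -0.348, -0.006]
eef_rot: [0.866, -0.5, -0.0, 0.001]
contact_force: [-0.7, 0.1, 4.8]
opening: 0.186
finger_force: 15.1
clock: 34.85
tool_pos: [0.5245, -0.347, 0.0836]
eef_rot: [0.866, -0.5, -0.002, 0.001]
contact_force: [1.0, -0.2, 0.4]
opening: 0.601
finger_force: 0.0
clock: 35.85
tool_pos: [0.2839, -0.1717, 0.1244]
eef_rot: [0.866, -0.499, -0.002, 0.001]
contact_force: [0.8, -0.5, -0.6]
opening: 0.6
finger_force: 0.0
```

View pics/g9.png

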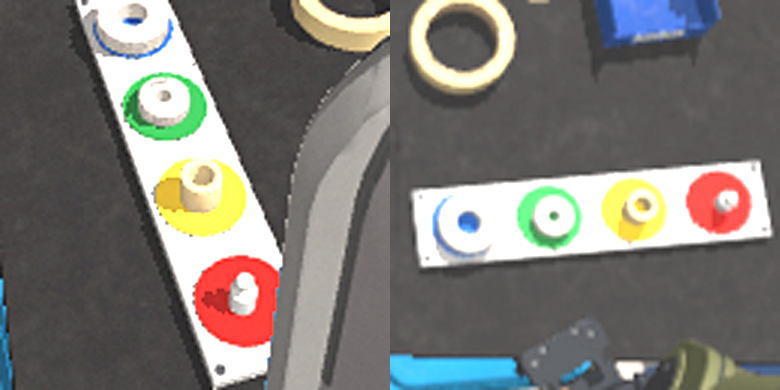

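```bash
python3 -c "
from plant import r;print(r.finish_job())"
```

```text
the job is handed in; nothing more can be done
None
```

I placed all four pieces upright on the pads, each within about 7 mm of its pad centre judging by the last pictures: weight on red, bush on yellow, small ring on green and large ring on blue; I never gripped the loupe or the angle bracket, and the job was handed in at about 36 s, though the hand-in gave no verdict.

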